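# Dip the herb planter's water tube and present the dipstick

### The arm

A 6-joint arm with a two-finger parallel gripper is mounted at the origin on the work surface. World frame = base frame: x ahead of the robot, y to its left, z up, the work surface at z = 0. Lengths are in mm, angles in rad, forces in N, time in s.
With the tool pointing down it reaches from about 350 to 975 mm from the base axis. Payload 7.1 kg.
Tool frame: the origin (TCP) lies between the finger pads; the fingertips stand 8 mm ahead of it and the grasp point (between the pads) lies 11 mm behind it; x points along the fingers, y is the direction in which the jaws open and shut, and the axes are right-handed (so a half turn about x gives the same grasp; the last joint's range is limited). The gripper opens to 88 mm and grips with 3 to 60 N. Pads are 20 mm wide; open, the fingers measure 115 mm over their backs; the gripper's body (75 mm by 178 mm) begins 61 mm behind the grasp point.
Start: joints at [1.097, 0.423, 1.63, -0, 1.089, -0.019], TCP at [274.519, 561.466, 230.675] pointing down, gripper open.
Joint ranges: [-3, 3], [-0.9, 2.11], [0.09, 2.58], [-1.31, 4.45], [0.11, 2.69], [-2.54, 2.54]. Speed limits (rad/s): [2.39, 2.39, 3.01, 3.14, 3.14, 3.14].

### API

Orientations are given as a rotation vector (axis times angle).
In Python, from workcell import ctrl gives the robot as it stands.
- The arm moves only by the tool apply_moves, never from a script. Its argument "increments" is a list of rows, each an object with "gripper": the opening in per cent of the stroke, from 0 (shut) to 100 (fully open); "delta_pos": the shift along the tool's x, y, z in cm, a list of three; "dr": the turn, a rotation vector about the tool's x, y, z in rad, a list of three. In form: [{"gripper": gripper, "delta_pos": [dx, dy, dz], "dr": [ax, ay, az]}, ...]. A call has exactly 5 rows; each row shifts and turns the commanded pose from where the row before left it, along the tool's axes as they then stand; what a row does not reach is not made up. A row lasts 1/12 s, in which the tool goes at most 41.7 mm and 7.16 degrees, less where a joint would pass 70% of its speed; a pose out of reach is approached as far as the arm can. A call with a gripper value outside its range is refused whole. The fingers move at their own pace and stop on an object; the grip force is fixed at half the most. Time passes only in rows, so rows that do not move let the fingers close, or fill a call up. It gives the time, the measured TCP pose, the force and the opening at its end, in the units of the state.
- ctrl.get_obs(): the state, without advancing time (a new reading comes with each control period).
- ctrl.get_image(name): name is "scene" or "top" or "wrist"; returns a dict with "img" (384x512x3 uint8, red, green, blue), "range_z" (384x512 float32, mm along the optical axis (not along the pixel's ray), 0 where there is no reading), "mtx" (3x3 intrinsics, pixels), "k1" (the pictures are not rectified: a ray, as slopes to the right and down, at radius r is drawn at 1 + k1 r^2 times it, then the intrinsics apply), "rvec" (rotation vector, rad) and "tvec" (3), from world to camera coordinates, as OpenCV has them. Camera axes: x right, y down, z forward; pixel columns grow to the right and rows downward; lengths in mm; the calibration is good to about 2 mm. A picture is of the moment at which its call begins.
- ctrl.close_job(): hands the job in, once; it reports no verdict.
The state is a dict: "t": time; "qpos": joint angles; "qvel": joint speeds; "joint_torque": joint torques, N m; "ee_pos": TCP position; "orientation": TCP orientation; "ft_force": force on the tool from outside, world axes, zero at the start; "moment": the same for the moment, N m; "width": finger opening in mm.
Only numpy, scipy, OpenCV 4.12 (cv2) and the standard library are available. Lean on these libraries where they do the work, as an engineer would, in place of code of your own. Each camera call takes 0.05 s, during which the arm holds its last target. There are 200 camera calls.

### The job

Check the water in the self-watering herb planter: take the clean dipstick by its handle out of the cutlery basket, put it down the planter's filler tube until its collar rests on the mouth of the tube and leave it there for about a second, then draw it right out. Finish holding it still by the handle, the rod level (lying horizontal) and clear above the planter, touching nothing but the gripper, so that the tip can be read; do not put it down or let go. Leave the thermometer, watering can, mug and spice jar where they are.

Things in the scene. Friction and masses are not known exactly. Their poses are not given: they have to be found in the camera images.
- dipstick: loose dipstick, about 45 g: a round steel rod 9 mm across and 105 mm long (last 10 mm tapering to 4 mm), a flat white collar 32 mm across and 4 mm thick above it, and above the collar a round white handle 16 mm across and 56 mm long. Origin: centre of the collar's underside; +z runs along the axis towards the handle's end, -z along the rod to the tip. At the start it hangs upright in one of the two large lid holes of the basket, its collar on the lid
- dipstick_tip (a point): tip of the rod, 105 mm from the collar's underside along the dipstick's -z
- dipstick_grip (a point): middle of the handle, on its axis, 34 mm above the collar's underside
- planter: fixed white plastic planter box, 130 (x) by 300 (y) by 112 mm high, filled with clay granules to 96 mm, two soft basil plants up to 180 mm high from its middle to its -y end (they do not get in the way). Origin: centre of its underside; z up. Turned up to 0.3 rad from the world axes, on the left or on the right of the robot
- tube_mouth (a point): centre of the open upper end of the planter's upright grey filler tube: inside 16 mm, outside 24 mm, 127 mm above the counter, straight and clear for 115 mm down; it stands at +108 mm along the planter's y, 15 mm above the rim. Axes as the planter's, z up along the tube
- basket: fixed grey cutlery basket, 80 (x) by 200 (y) by 118 mm high, with a flat lid; 16 mm lid holes at y = -60 and +60 mm; at x = 20, y = 0 a teaspoon's end stands 33 mm above the lid. Origin: centre of its underside. It stands on the side that the planter does not
- thermometer: loose meat thermometer in the other large lid hole: steel dial 44 mm across and 10 mm thick lying on the lid, its thin stem hanging below. Origin: centre of the dial's underside. Leave it
- watering_can: loose small steel watering can, 92 mm across, 85 mm high, spout to its +x, handle to its -x. Origin: centre of its underside. Leave it
- mug: loose white mug, 82 mm across, 92 mm high. Origin: centre of its underside. Leave it
- spice_jar: loose glass spice jar, 48 mm across, 95 mm high. Origin: centre of its underside. Leave it
Things that resemble listed ones, but are neither listed nor needed, are in the scene too. Leave any black or turquoise look-alike of the dipstick alone.

How it is judged (in metres and radians):
On the way, in this order (a step that is already met when the one before it is completed fails the run):
1. the dipstick is lifted out of the basket (z of dipstick_tip in the frame of basket above 0.125 m), for 0.1 s.
2. the dipstick is down the filler tube with its collar resting on the mouth, for half a second (z of dipstick in the frame of tube_mouth below 0.003 m and horizontal distance between dipstick and tube_mouth below 0.006 m and horizontal distance between dipstick_tip and tube_mouth below 0.008 m and contact force between dipstick and planter above 0.1 N), for 0.5 s.
3. the dipstick is drawn right out of the tube (z of dipstick_tip in the frame of tube_mouth above 0.01 m), for 0.1 s.
At the end, for the whole second after the job is handed in: Dipstick gripped by its handle (within 40 mm of its middle, over 1 N), axis within 15 degrees of horizontal, tip and collar over 150 mm above the counter, clear of planter and basket, still; thermometer, can, mug and jar within 30 mm of their starts (angle between dipstick's own z axis and vertical between 1.3 and 1.84 rad and height (world z) of each of dipstick_tip, dipstick above 0.15 m and contact force between the fingers and dipstick above 1 N and distance between the grasp point and dipstick_grip below 0.04 m and contact force between dipstick and planter below 0.05 N and contact force between dipstick and basket below 0.05 N and linear speed of dipstick below 0.03 m/s and angular speed of dipstick below 0.2 rad/s and distance of each of thermometer, watering_can, mug, spice_jar from where it was at the start of the episode below 0.03 m); the arm keeps its last pose, push and grip.
It fails at once if a bystander (thermometer, watering can, mug, spice jar) is knocked or moved by more than 30 mm (distance of any of thermometer, watering_can, mug, spice_jar from where it was at the start of the episode above 0.03 m).
It also fails if it takes over 64 s, if anything falls off the work surface, if the arm or the gripper's body presses on something with over 40 N, if the wrist force passes 120 N, or if a joint passes its speed limit or range.

## Working session

There is one attempt and no reset: what is moved stays moved. The work goes in short steps, Python scripts to look and compute and a tool call to move; the robot and the scene stay as the last step left them, time stands still between calls to the robot, and variables do not carry over. Pictures are saved under pics/ and viewed, about 8 in all and at most 12, crops included, and the job is handed in when it is done.

Besides the shell and the picture viewer there is one more tool, called in YAML: its name, and indented under it one key for each argument. apply_moves: Moves the arm, as the interface text tells. Its arguments: {"type":"object","properties":{"increments":{"type":"array","items":{"type":"object","properties":{"gripper":{"type":"number"},"delta_pos":{"type":"array","items":{"type":"number"}},"dr":{"type":"array","items":{"type":"number"}}}}}},"required":["increments"]}

```bash
mkdir -p pics
cat > h.py <<'E'
import numpy as np, cv2
from scipy.spatial.transform import Rotation as R
from workcell import ctrl
def cam(n):
    d=ctrl.get_image(n); np.savez(f'{n}.npz',**{k:np.array(v) for k,v in d.items()}); return d
def load(n): return dict(np.load(f'{n}.npz'))
def ray(d,u,v):
    k1=float(d['k1']); K=d['mtx']
    p=np.array([(u-K[0,2])/K[0,0],(v-K[1,2])/K[1,1]]); q=p.copy()
    for _ in range(20): q=p/(1+k1*(q@q))
    Rm=cv2.Rodrigues(d['rvec'].astype(float))[0]; t=d['tvec'].reshape(3)
    return -Rm.T@t, Rm.T@np.array([q[0],q[1],1.])
def onz(d,u,v,z):
    o,r=ray(d,u,v); return o+r*(z-o[2])/r[2]
def dep(d,u,v):
    o,r=ray(d,u,v); return o+r*float(d['range_z'][int(v),int(u)])
def proj(d,P):
    c=cv2.Rodrigues(d['rvec'].astype(float))[0]@np.array(P,float)+d['tvec'].reshape(3)
    q=c[:2]/c[2]; q=q*(1+float(d['k1'])*(q@q)); return d['mtx'][:2,:2]@q+d['mtx'][:2,2]
def save(name,img,s=1): cv2.imwrite(f'pics/{name}.png',cv2.resize(img[...,::-1],None,fx=s,fy=s,interpolation=cv2.INTER_CUBIC))
E
python3 - <<'E'
from h import *
o=ctrl.get_obs();print({k:np.round(v,3) for k,v in o.items()}); print(R.from_rotvec(o['orientation']).as_matrix().round(3))
for n in('scene','top'):
    d=cam(n); save(n+'0',d['img'],1.5); print(n,d['mtx'].ravel(),d['k1'],ray(d,256,192))
E
```

```text
{'t': np.float64(0.0), 'qpos': array([ 1.097,  0.424,  1.631,  0.   ,  1.089, -0.019]), 'qvel': array([ 0.   , -0.   ,  0.002, -0.   ,  0.002,  0.   ]), 'joint_torque': array([ 1.0000e-03, -5.4462e+01, -2.7368e+01,  6.4000e-02,  2.3000e-02,
       -0.0000e+00]), 'ee_pos': array([274.266, 561.008, 229.936]), 'orientation': array([ 0.355,  1.542, -0.358]), 'ft_force': array([0.077, 0.526, 0.494]), 'moment': array([-0.016, -0.027, -0.004]), 'width': np.float64(87.736)}
[[-0.001  0.439  0.898]
 [-0.001  0.898 -0.439]
 [-1.    -0.001 -0.   ]]
scene [374.89592365   0.         257.0843451    0.         374.89592365
 187.13070362   0.           0.           1.        ] -0.11050744099624679 (array([1024.3022525 , -295.34365602,  879.01863105]), array([-0.44507171,  0.35736   , -0.8212077 ]))
top [406.51473795   0.         251.0560497    0.         406.51473795
 193.13260507   0.           0.           1.        ] 0.04995103828013104 (array([468.6463918 ,  41.6066702 , 951.91128612]), array([ 0.15841499, -0.01888616, -0.98727082]))
```

View pics/scene0.png

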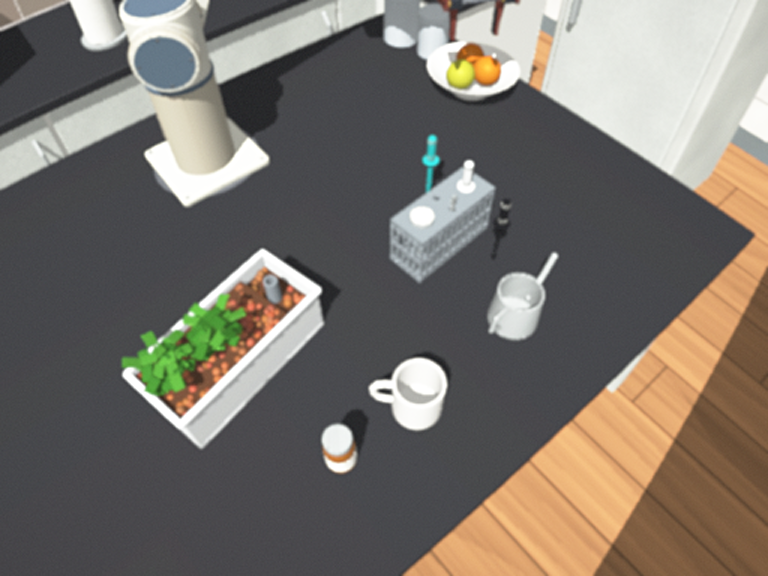

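View pics/top0.png

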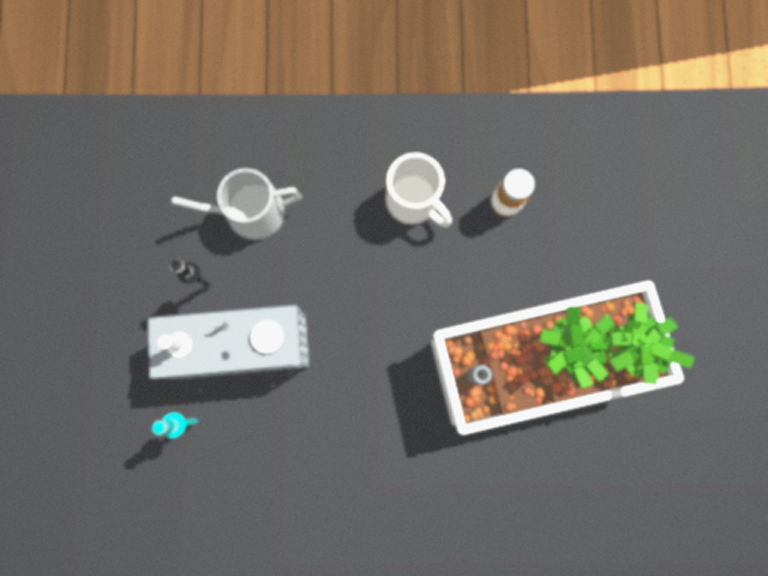

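The scene view has the white dipstick at about (467,175) on the 1.5x picture, with turquoise (431,160) and black (504,212) look-alikes outside the basket. The thermometer dial is at (422,216). In the top view they are at (178,345), (172,426), (183,270) and (267,337), and the tube mouth is at (481,375). I choose the white one in the basket.

Run:
```python
from h import *
t=load('top'); s=load('scene')
# tube mouth: grey ring in top crop
for n,(u,v),z in [('tube',(481,375),127),('collar',(180,345),122),('handletop',(166,342),178),('dial',(267,337),128),('turq',(158,428),178),('black',(178,266),100),('can',(246,190),85),('mug',(415,180),92),('jar',(518,184),95)]:
    print(n,onz(t,u/1.5,v/1.5,z).round(1), dep(t,u/1.5,v/1.5).round(1))
for n,(u,v),z in [('tube',(271,281),127),('handletop',(468,166),178),('collar',(467,186),122),('dial',(422,216),128)]:
    print('s',n,onz(s,u/1.5,v/1.5,z).round(1), dep(s,u/1.5,v/1.5).round(1))
a=t['img'][200:280,90:215]; b=t['img'][215:290,285:360]; c=s['img'][95:190,250:345]
f=lambda x:cv2.resize(x,(390,390*x.shape[0]//x.shape[1]) ,interpolation=cv2.INTER_CUBIC)
L=[f(a),f(b)]; L=[cv2.copyMakeBorder(x,0,400-x.shape[0],0,0,0) for x in L]
save('crop1',np.hstack(L))
```

```text
tube [ 481.6 -102.2  127. ] [ 482.4 -111.    76.8]
collar [527.1 302.1 122. ] [526.  297.  138.2]
handletop [527.2 302.1 178. ] [527.1 301.7 179. ]
dial [535.8 184.5 128. ] [535.7 184.3 129. ]
turq [421.9 306.9 178. ] [421.2 311.3 165.2]
black [640.2 316.1 100. ] [626.9 294.8 165.9]
can [756.  225.9  85. ] [781.9 242.5   6.8]
mug [766.6 -22.6  92. ] [795.9 -28.9   7.3]
jar [ 757.4 -172.3   95. ] [ 757.9 -172.6   93.8]
s tube [ 486.9 -103.1  127. ] [476.2 -99.3 112. ]
s handletop [533.5 296.6 178. ] [1024.3 -295.3  879. ]
s collar [532.4 303.8 122. ] [533.8 302.  124.2]
s dial [539.2 183.4 128. ] [538.2 184.4 126.5]
```

View pics/crop1.png

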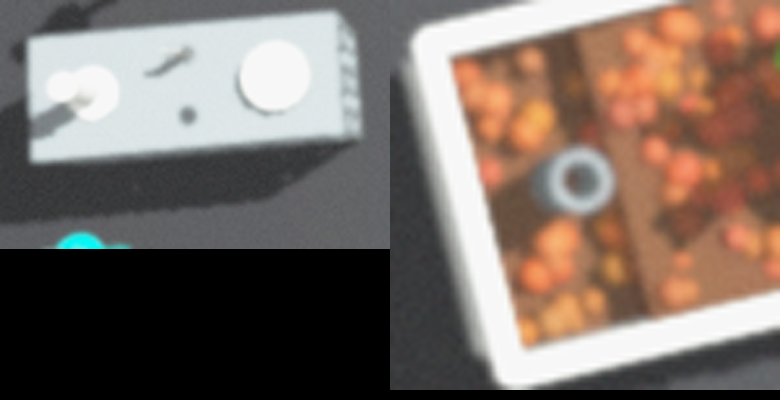

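The crop confirms the choice: the white handle end at (62,85) leans away from its collar on the lid, and the tube ring is at (580,181). The dipstick is at about (527,302) and the tube at about (483,-103). Next I turn the jaws and move above the dipstick.

apply_moves:
  increments:
    - {"gripper":60,"delta_pos":[0,0,0],"dr":[0.12,0,0]}
    - {"gripper":60,"delta_pos":[0,0,0],"dr":[0.12,0,0]}
    - {"gripper":60,"delta_pos":[0,0,0],"dr":[0.12,0,0]}
    - {"gripper":60,"delta_pos":[0,0,0],"dr":[0.12,0,0]}
    - {"gripper":60,"delta_pos":[0,0,0],"dr":[0.12,0,0]}

```text
t: 0.52
ee_pos: [274.4, 561.2, 230.2]
orientation: [0.825, 1.408, -0.827]
ft_force: [-0.2, 0.3, -0.1]
width: 57.8
```

apply_moves:
  increments:
    - {"gripper":60,"delta_pos":[0,0.7,3.0],"dr":[0,0,0]}
    - {"gripper":60,"delta_pos":[0,0.7,3.0],"dr":[0,0,0]}
    - {"gripper":60,"delta_pos":[0,0.7,3.0],"dr":[0,0,0]}
    - {"gripper":60,"delta_pos":[0,0.7,3.0],"dr":[0,0,0]}
    - {"gripper":60,"delta_pos":[0,0.7,3.0],"dr":[0,0,0]}

```text
t: 0.93
ee_pos: [379.5, 447.0, 230.3]
orientation: [0.82, 1.41, -0.822]
ft_force: [-0.0, 0.8, 0.3]
width: 53.3
```

apply_moves:
  increments:
    - {"gripper":60,"delta_pos":[0,0.7,3.0],"dr":[0,0,0]}
    - {"gripper":60,"delta_pos":[0,0.7,3.0],"dr":[0,0,0]}
    - {"gripper":60,"delta_pos":[0,0.7,3.0],"dr":[0,0,0]}
    - {"gripper":60,"delta_pos":[0,0,0],"dr":[0,0,0]}
    - {"gripper":60,"delta_pos":[0,0,0],"dr":[0,0,0]}

```text
t: 1.35
ee_pos: [442.3, 379.2, 230.4]
orientation: [0.823, 1.41, -0.824]
ft_force: [-0.7, 1.4, -1.1]
width: 52.7
```

Run:
```python
from h import *
d=cam('wrist'); save('w1',d['img'],1.4)
o=ctrl.get_obs();Rm=R.from_rotvec(o['orientation']).as_matrix();print(o['t'],o['ee_pos'],o['qpos'].round(3),o['width'],Rm.round(3))
for z in(178,122): print(proj(d,[527.5,302,z]))
print('to go tool',Rm.T@(np.array([527.5,302,225])-o['ee_pos']))
```

```text
1.4 [441.61655963 380.07986734 230.38308763] [0.69  0.362 1.726 0.    1.055 0.175] 52.79593998396035 [[-0.001  0.871  0.492]
 [-0.     0.492 -0.871]
 [-1.    -0.001 -0.   ]]
[294.3663673  311.11838535]
[287.87365939 274.69505528]
to go tool [  5.33214011  36.34948759 110.23471177]
```

View pics/w1.png

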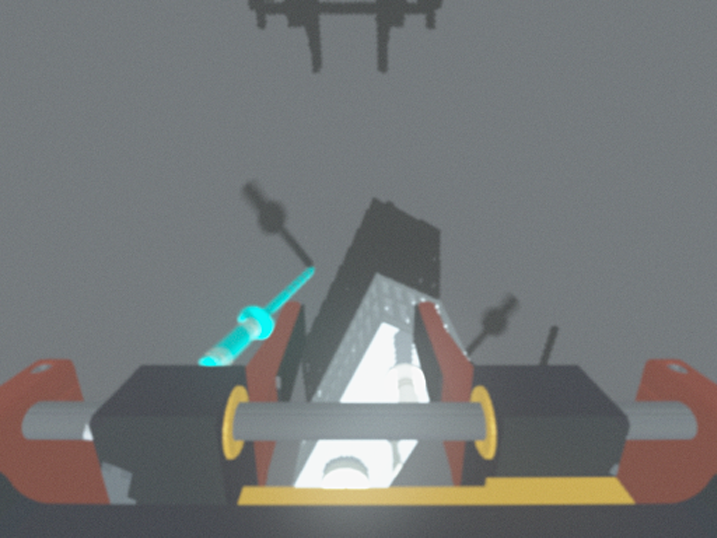

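The wrist view shows the dipstick's collar at (405,380), which is (290,271) in raw pixels. I predicted (288,275), so they agree. I continue to above the handle.

apply_moves:
  increments:
    - {"gripper":60,"delta_pos":[0,0.9,2.75],"dr":[0.008,0,0]}
    - {"gripper":60,"delta_pos":[0,0.9,2.75],"dr":[0,0,0]}
    - {"gripper":60,"delta_pos":[0,0.9,2.75],"dr":[0,0,0]}
    - {"gripper":60,"delta_pos":[0,0.9,2.75],"dr":[0,0,0]}
    - {"gripper":60,"delta_pos":[0,0,0],"dr":[0,0,0]}

```text
t: 1.82
ee_pos: [528.9, 300.6, 230.6]
orientation: [0.828, 1.406, -0.828]
ft_force: [-0.2, -0.2, 0.6]
width: 52.9
```

Run:
```python
from h import *
d=cam('wrist'); s=cam('scene'); t=cam('top')
o=ctrl.get_obs();Rm=R.from_rotvec(o['orientation']).as_matrix();print(o['t'],o['ee_pos'],o['width'])
print('to go tool',Rm.T@(np.array([527.5,302,141])-o['ee_pos']))
a=cv2.resize(s['img'][60:200,220:360],(400,400)); b=cv2.resize(d['img'][180:384,150:354],(400,400)); save('c2',np.hstack([a,b]))
```

```text
1.9667 [525.80782753 302.89186623 230.35634462] 52.755156156427354
to go tool [89.35465877  1.11327409  1.64947651]
```

View pics/c2.png

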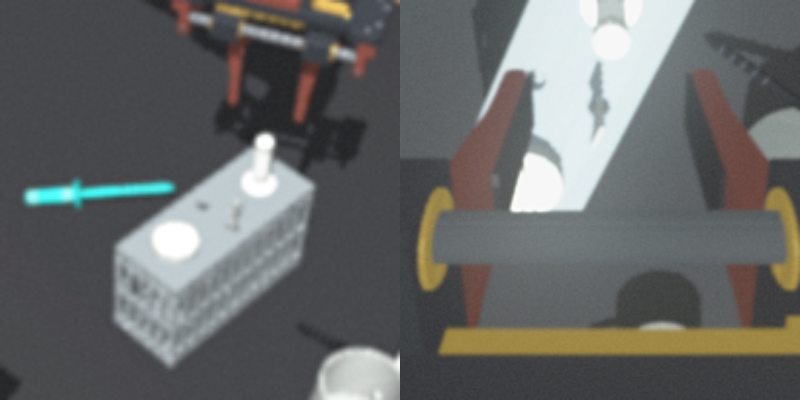

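Run:
```python
from h import *
d=load('wrist'); s=load('scene'); o=ctrl.get_obs()
p=o['ee_pos']
print('tips in scene',proj(s,p),'dip',proj(s,[527.5,302,178]),'wrist: dip',proj(d,[527.5,302,178]),proj(d,[527.5,302,122]),'tcp',proj(d,p), ray(d,256,192))
print('meas wrist handle', onz(d,258,201,178), dep(d,258,201))
hsv=s['img'].astype(int)
# handle top measured in scene
print(onz(s,220+265*.35,60+138*.35,178),dep(s,220+265*.35,60+138*.35))
print(dep(s,220+235*.35,60+95*.35))
```

```text
tips in scene [313.82579921  93.26880361] dip [311.85515996 108.63670492] wrist: dip [256.0140907  204.27366508] [256.0380535  183.90003737] tcp [254.35906391 232.5329971 ] (array([487.0005742 , 375.24514331, 383.85577032]), array([ 0.16131203, -0.29196308, -0.94313881]))
meas wrist handle [527.52328891 305.37169726 178.        ] [527.52874751 305.36228496 177.97227023]
[528.08671603 304.84693344 178.        ] [527.37511941 305.70763521 176.99470603]
[506.34115036 279.59609849 230.03670103]
```

Wrist and scene readings put the handle at (527.5, 305), top at z 178, agreeing within 3 mm with the top view. The turquoise look-alike has toppled by itself; it is away from my path. I descend.

apply_moves:
  increments:
    - {"gripper":60,"delta_pos":[2.0,0.2,0],"dr":[0,0,0]}
    - {"gripper":60,"delta_pos":[2.0,0,0],"dr":[0,0,0]}
    - {"gripper":60,"delta_pos":[2.0,0,0],"dr":[0,0,0]}
    - {"gripper":60,"delta_pos":[2.0,0,0],"dr":[0,0,0]}
    - {"gripper":60,"delta_pos":[0.9,0,0],"dr":[0,0,0]}

```text
t: 2.38
ee_pos: [525.9, 303.8, 139.2]
orientation: [0.824, 1.411, -0.829]
ft_force: [-1.1, -1.1, -0.4]
width: 52.6
```

apply_moves:
  increments:
    - {"gripper":60,"delta_pos":[0,0,0],"dr":[0,0,0]}
    - {"gripper":30,"delta_pos":[0,0,0],"dr":[0,0,0]}
    - {"gripper":0,"delta_pos":[0,0,0],"dr":[0,0,0]}
    - {"gripper":0,"delta_pos":[0,0,0],"dr":[0,0,0]}
    - {"gripper":0,"delta_pos":[0,0,0],"dr":[0,0,0]}

```text
t: 2.8
ee_pos: [529.0, 303.3, 142.9]
orientation: [0.829, 1.407, -0.826]
ft_force: [-0.1, 0.4, 0.0]
width: 29.5
```

apply_moves:
  increments:
    - {"gripper":0,"delta_pos":[0,0,0],"dr":[0,0,0]}
    - {"gripper":0,"delta_pos":[0,0,0],"dr":[0,0,0]}
    - {"gripper":0,"delta_pos":[0,0,0],"dr":[0,0,0]}
    - {"gripper":0,"delta_pos":[0,0,0],"dr":[0,0,0]}
    - {"gripper":0,"delta_pos":[0,0,0],"dr":[0,0,0]}

```text
t: 3.22
ee_pos: [528.8, 302.9, 142.2]
orientation: [0.828, 1.407, -0.827]
ft_force: [-1.1, -0.0, 5.8]
width: 15.5
```

Width is 15.5 mm, so the handle is held. I lift it 145 mm straight up.

apply_moves:
  increments:
    - {"gripper":0,"delta_pos":[-0.5,0,0],"dr":[0,0,0]}
    - {"gripper":0,"delta_pos":[-1.5,0,0],"dr":[0,0,0]}
    - {"gripper":0,"delta_pos":[-1.5,0,0],"dr":[0,0,0]}
    - {"gripper":0,"delta_pos":[-1.5,0,0],"dr":[0,0,0]}
    - {"gripper":0,"delta_pos":[-1.5,0,0],"dr":[0,0,0]}

```text
t: 3.63
ee_pos: [528.2, 302.7, 207.1]
orientation: [0.827, 1.408, -0.828]
ft_force: [0.1, -0.5, -1.4]
width: 15.9
```

apply_moves:
  increments:
    - {"gripper":0,"delta_pos":[-1.5,0,0],"dr":[0,0,0]}
    - {"gripper":0,"delta_pos":[-1.5,0,0],"dr":[0,0,0]}
    - {"gripper":0,"delta_pos":[-1.5,0,0],"dr":[0,0,0]}
    - {"gripper":0,"delta_pos":[-1.5,0,0],"dr":[0,0,0]}
    - {"gripper":0,"delta_pos":[-2,0,0],"dr":[0,0,0]}

```text
t: 4.05
ee_pos: [527.7, 302.4, 286.4]
orientation: [0.826, 1.409, -0.829]
ft_force: [-0.0, 0.1, -1.2]
width: 15.6
```

apply_moves:
  increments:
    - {"gripper":0,"delta_pos":[0,0,0],"dr":[0,0,0]}
    - {"gripper":0,"delta_pos":[0,0,0],"dr":[0,0,0]}
    - {"gripper":0,"delta_pos":[0,0,0],"dr":[0.1,0,0]}
    - {"gripper":0,"delta_pos":[0,0,0],"dr":[0.1,0,0]}
    - {"gripper":0,"delta_pos":[0,0,0],"dr":[0.1,0,0]}

```text
t: 4.47
ee_pos: [527.7, 302.4, 284.7]
orientation: [1.056, 1.3, -1.061]
ft_force: [-0.4, 0.0, -0.8]
width: 15.3
```

Run:
```python
from h import *
d=cam('wrist'); s=cam('scene')
o=ctrl.get_obs();Rm=R.from_rotvec(o['orientation']).as_matrix();print(o['t'],o['ee_pos'],o['width'],o['qpos'].round(2),o['ft_force']);print(Rm.round(3))
print('to go tool',Rm.T@(np.array([482.5,-103.5,284])-o['ee_pos']))
x,y=proj(s,o['ee_pos']);x=int(x);y=max(int(y),90);print(x,y)
a=cv2.resize(s['img'][y-90:y+90,x-90:x+90],(400,400)); b=cv2.resize(d['img'][180:384,150:354],(400,400)); save('c3',np.hstack([a,b]))
```

```text
4.5667 [527.74901812 302.46619815 284.81025322] 15.752324042977426 [ 0.5   0.34  1.62 -0.    1.18  0.29] [ 0.64388209 -0.91204831 -1.00004594]
[[-0.002  0.979  0.206]
 [-0.001  0.205 -0.979]
 [-1.    -0.003  0.001]]
to go tool [   1.45596689 -127.70635312  388.0021285 ]
316 90
```

View pics/c3.png

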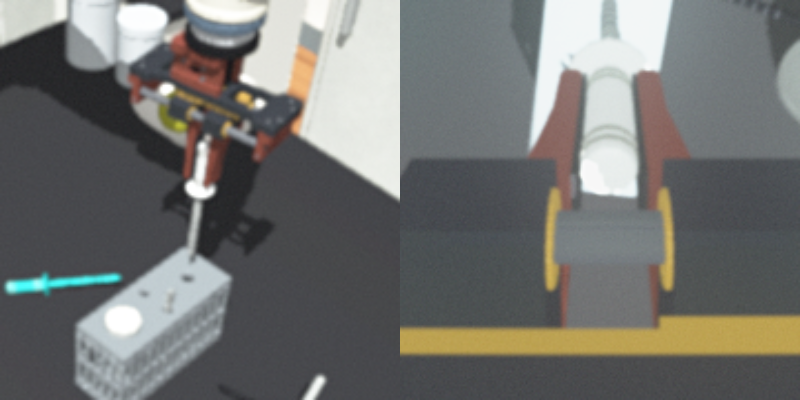

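The dipstick is out of the basket and held by its handle; in the left crop the rod runs from the collar (200,188) to the tip (192,262). I carry it to the tube.

apply_moves:
  increments:
    - {"gripper":0,"delta_pos":[-1,0,1],"dr":[0,0,0]}
    - {"gripper":0,"delta_pos":[0,-0.5,2],"dr":[0,0,0]}
    - {"gripper":0,"delta_pos":[0,-1.1,3],"dr":[0,0,0]}
    - {"gripper":0,"delta_pos":[0,-1.1,3],"dr":[0,0,0]}
    - {"gripper":0,"delta_pos":[0,-1.1,3],"dr":[0,0,0]}

```text
t: 4.98
ee_pos: [515.6, 175.9, 296.7]
orientation: [1.051, 1.302, -1.052]
ft_force: [-0.6, -0.4, -0.2]
width: 15.7
```

apply_moves:
  increments:
    - {"gripper":0,"delta_pos":[0,-1.1,3],"dr":[0,0,0]}
    - {"gripper":0,"delta_pos":[0,-1.1,3],"dr":[0,0,0]}
    - {"gripper":0,"delta_pos":[0,-1.1,3],"dr":[0,0,0]}
    - {"gripper":0,"delta_pos":[0,-1.1,3],"dr":[0,0,0]}
    - {"gripper":0,"delta_pos":[0,-1.1,3],"dr":[0,0,0]}

```text
t: 5.4
ee_pos: [492.6, 17.5, 296.9]
orientation: [1.052, 1.302, -1.052]
ft_force: [-0.3, -0.5, -1.5]
width: 15.9
```

apply_moves:
  increments:
    - {"gripper":0,"delta_pos":[0,-1.1,3],"dr":[0,0,0]}
    - {"gripper":0,"delta_pos":[0,-1.1,2.5],"dr":[0,0,0]}
    - {"gripper":0,"delta_pos":[0,-0.6,2],"dr":[0,0,0]}
    - {"gripper":0,"delta_pos":[0,0,1],"dr":[0,0,0]}
    - {"gripper":0,"delta_pos":[0,0,0],"dr":[0,0,0]}

```text
t: 5.82
ee_pos: [483.6, -71.3, 296.9]
orientation: [1.055, 1.299, -1.055]
ft_force: [0.5, 1.0, -0.4]
width: 15.7
```

Run:
```python
from h import *
o=ctrl.get_obs();Rm=R.from_rotvec(o['orientation']).as_matrix();print(o['t'],o['ee_pos'],o['width'],o['qpos'].round(2));print(Rm.round(3))
print('to go tool',Rm.T@(np.array([482.5,-103.5,272])-o['ee_pos']))
```

```text
5.8167 [483.6179774  -71.30030425 296.94335055] 15.747091894797897 [-0.17  0.14  1.86 -0.    1.14 -0.38]
[[ 0.001  0.979  0.206]
 [-0.     0.206 -0.979]
 [-1.     0.     0.   ]]
to go tool [24.95486714 -7.72406707 31.27034394]
```

apply_moves:
  increments:
    - {"gripper":0,"delta_pos":[0.5,-0.2,1],"dr":[0,0,0]}
    - {"gripper":0,"delta_pos":[0.5,-0.2,1],"dr":[0,0,0]}
    - {"gripper":0,"delta_pos":[0.5,-0.3,1.1],"dr":[0,0,0]}
    - {"gripper":0,"delta_pos":[0,0,0],"dr":[0,0,0]}
    - {"gripper":0,"delta_pos":[0,0,0],"dr":[0,0,0]}

```text
t: 6.23
ee_pos: [482.7, -101.3, 281.0]
orientation: [1.055, 1.302, -1.056]
ft_force: [0.7, 0.2, -0.6]
width: 15.6
```

Run:
```python
from h import *
t=load('top'); s=cam('scene'); w=cam('wrist')
o=ctrl.get_obs();print(o['t'],o['ee_pos'],o['width'])
# top: ring = unsaturated pixels inside the planter near the tube
c=t['img'][235:265,305:338]; hsv=cv2.cvtColor(c,cv2.COLOR_RGB2HSV); m=((hsv[...,1]<75)&(hsv[...,2]>90)).astype(np.uint8)
m=cv2.morphologyEx(m,cv2.MORPH_OPEN,np.ones((2,2),np.uint8))
for k in cv2.findContours(m,cv2.RETR_EXTERNAL,cv2.CHAIN_APPROX_NONE)[0]:
    if len(k)>8:
        e=cv2.fitEllipse(k); u=e[0][0]+305;v=e[0][1]+235; print('top ring',e,onz(t,u,v,127).round(1))
print('scene proj: tip,collar,mouth',[proj(s,p).round(1) for p in (o['ee_pos']-[0,0,128],o['ee_pos']-[0,0,23],[482.5,-103.5,127])])
x,y=proj(s,[482.5,-103.5,150]).astype(int); print(x-50,y-65)
a=cv2.resize(s['img'][y-65:y+35,x-50:x+50],(500,500),interpolation=cv2.INTER_CUBIC); save('c4',a)
```

```text
6.3333 [ 483.00861514 -100.95172926  281.54585787] 15.438246033230028
top ring ((0.8373755812644958, 27.136072158813477), (2.080660820007324, 6.2905802726745605), 173.19725036621094) [458.  -71.7 127. ]
top ring ((17.168460845947266, 15.292435646057129), (13.105344772338867, 13.76405143737793), 126.96062469482422) [ 481.  -105.2  127. ]
scene proj: tip,collar,mouth [array([178.7, 179.5]), array([170.5, 151. ]), array([179.6, 186.3])]
127 115
```

View pics/c4.png

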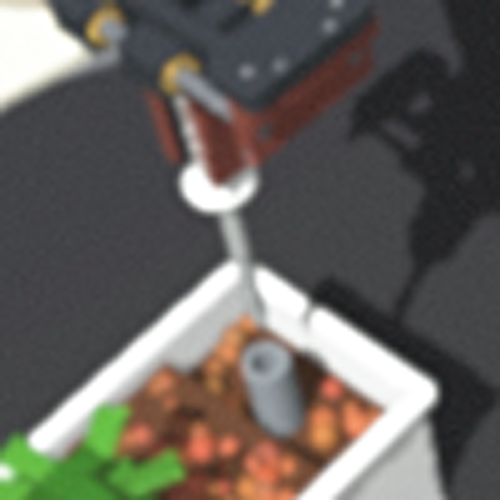

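The crop shows the rod hanging upright, with its tip at (257,312), and the tube mouth just below and to the right at (267,362).

Run:
```python
from h import *
s=load('scene'); o=ctrl.get_obs(); p=o['ee_pos']; Rm=R.from_rotvec(o['orientation']).as_matrix()
print('mouth',onz(s,180.4,187.4,127)); print('tip at z',p[2]-128,onz(s,178.4,177.6,p[2]-128),p)
print('collar top', onz(s,127+218/5,115+185/5,p[2]-19))
for T in ([481,-105.2,p[2]],[484,-104.5,p[2]]): print(Rm.T@(np.array(T)-p))
```

```text
mouth [ 486.64174313 -103.74974944  127.        ]
tip at z 153.54585786685624 [477.56643351 -98.39651787 153.54585787] [ 483.00861514 -100.95172926  281.54585787]
collar top [ 488.99269159 -103.53405949  262.54585787]
[-5.42848472e-04 -2.84322771e+00  3.74144290e+00]
[-1.35696624e-03  2.36673074e-01  3.67655453e+00]
```

apply_moves:
  increments:
    - {"gripper":0,"delta_pos":[0.5,-0.15,0.3],"dr":[0,0,0]}
    - {"gripper":0,"delta_pos":[0.8,0,0],"dr":[0,0,0]}
    - {"gripper":0,"delta_pos":[0.7,0,0],"dr":[0,0,0]}
    - {"gripper":0,"delta_pos":[0,0,0],"dr":[0,0,0]}
    - {"gripper":0,"delta_pos":[0,0,0],"dr":[0,0,0]}

```text
t: 6.75
ee_pos: [481.7, -104.2, 260.9]
orientation: [1.054, 1.302, -1.055]
ft_force: [0.0, -0.4, -1.3]
width: 15.3
```

Run:
```python
from h import *
s=cam('scene'); o=ctrl.get_obs();print(o['t'],o['ee_pos'],o['width'])
w=cam('wrist')
print([proj(s,p).round(1) for p in (o['ee_pos']-[0,0,128],[482,-104.5,127])])
a=cv2.resize(s['img'][150:210,150:210],(400,400),interpolation=cv2.INTER_CUBIC)
b=cv2.resize(w['img'][180:330,180:330],(400,400),interpolation=cv2.INTER_CUBIC); save('c5',np.hstack([a,b]))
```

```text
6.8 [ 482.01689626 -104.32971065  261.36357495] 15.469563348496685
[array([178.8, 184.9]), array([179.1, 186.4])]
```

View pics/c5.png

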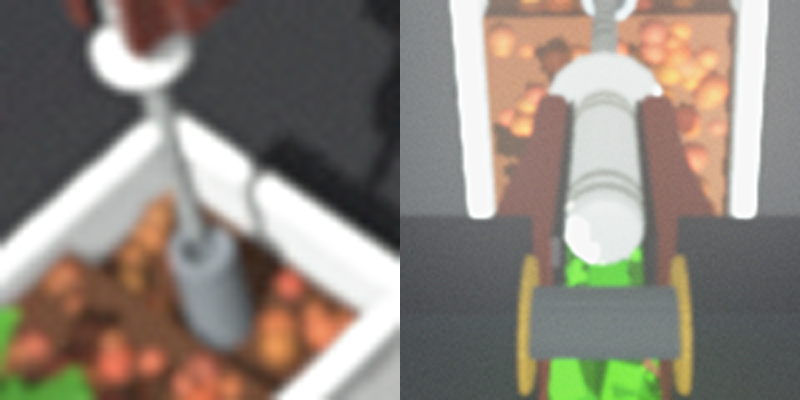

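Run:
```python
from h import *
s=load('scene');w=load('wrist'); p=ctrl.get_obs()['ee_pos']
print([proj(w,q).round(1) for q in (p-[0,0,128],[482,-104.5,127],p-[0,0,23])])
print([(proj(s,[482+a,-104.5+b,127])-proj(s,[482,-104.5,127])).round(2) for a,b in((5,0),(0,5))],[(proj(w,[482+a,-104.5+b,127])-proj(w,[482,-104.5,127])).round(2) for a,b in((5,0),(0,5))])
a=cv2.resize(s['img'][168:200,164:196],(400,400),interpolation=cv2.INTER_CUBIC)
b=cv2.resize(w['img'][165:213,233:281],(400,400),interpolation=cv2.INTER_CUBIC); save('c6',np.hstack([a,b]))
```

```text
[array([257.1, 180.4]), array([256.9, 178.7]), array([257.4, 222.1])]
[array([1.08, 1.26]), array([ 1.69, -1.04])] [array([4.31, 0.87]), array([ 0.92, -4.16])]
```

View pics/c6.png

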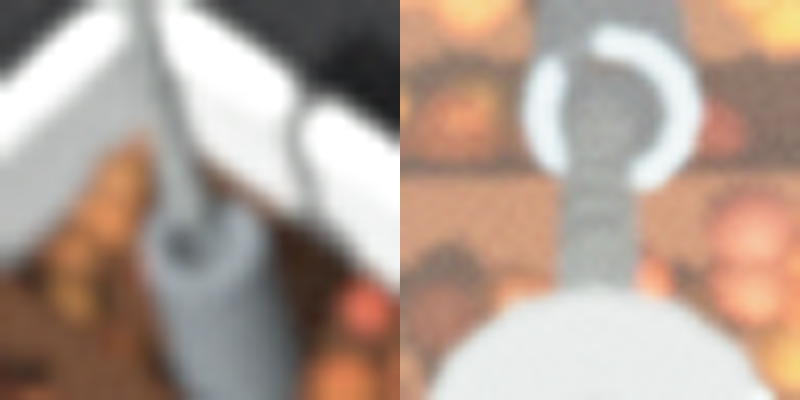

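In the wrist crop the rod (x≈600) is inside the ring (centre 612), about 1.5 mm short in x. The scene crop suggests about +1.5 mm in y as well. I correct this and descend.

apply_moves:
  increments:
    - {"gripper":0,"delta_pos":[0,0.18,-0.12],"dr":[0,0,0]}
    - {"gripper":0,"delta_pos":[0.6,0,0],"dr":[0,0,0]}
    - {"gripper":0,"delta_pos":[0.6,0,0],"dr":[0,0,0]}
    - {"gripper":0,"delta_pos":[0.8,0,0],"dr":[0,0,0]}
    - {"gripper":0,"delta_pos":[0,0,0],"dr":[0,0,0]}

```text
t: 7.27
ee_pos: [482.6, -102.7, 239.8]
orientation: [1.054, 1.303, -1.056]
ft_force: [-0.8, 0.8, -1.5]
width: 15.3
```

Run:
```python
from h import *
o=ctrl.get_obs();print(o['t'],o['ee_pos'],o['ft_force'],o['moment'])
s=cam('scene');w=cam('wrist')
a=cv2.resize(s['img'][140:200,150:210],(400,400),interpolation=cv2.INTER_CUBIC)
b=cv2.resize(w['img'][155:255,207:307],(400,400),interpolation=cv2.INTER_CUBIC); save('c7',np.hstack([a,b]))
```

```text
7.2667 [ 482.5710459  -102.66915772  239.81972921] [-0.7584966   0.76216715 -1.49718207] [-0.0402587   0.0472658   0.06935993]
```

View pics/c7.png

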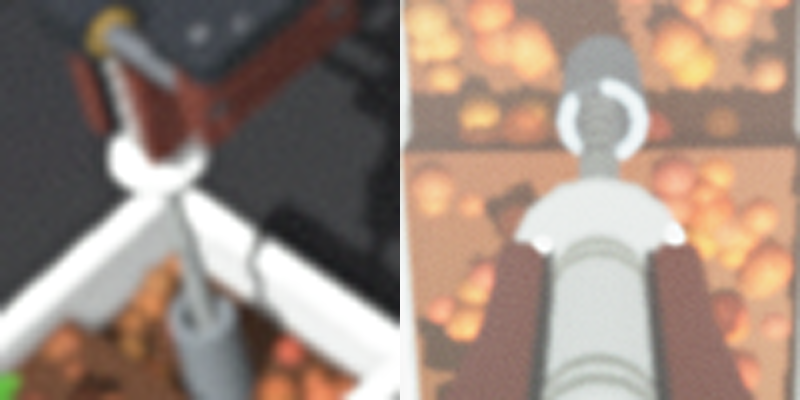

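Both views show the rod entering the mouth, scene (205,310) and wrist (600,120), with no side force. I descend further.

apply_moves:
  increments:
    - {"gripper":0,"delta_pos":[0.9,0.03,0],"dr":[0,0,0]}
    - {"gripper":0,"delta_pos":[0.9,0,0],"dr":[0,0,0]}
    - {"gripper":0,"delta_pos":[0.9,0,0],"dr":[0,0,0]}
    - {"gripper":0,"delta_pos":[0.9,0,0],"dr":[0,0,0]}
    - {"gripper":0,"delta_pos":[0.4,0,0],"dr":[0,0,0]}

```text
t: 7.78
ee_pos: [483.1, -102.6, 199.9]
orientation: [1.054, 1.303, -1.056]
ft_force: [-0.5, 0.5, -1.5]
width: 15.9
```

apply_moves:
  increments:
    - {"gripper":0,"delta_pos":[0.8,0,0],"dr":[0,0,0]}
    - {"gripper":0,"delta_pos":[0.8,0,0],"dr":[0,0,0]}
    - {"gripper":0,"delta_pos":[0.8,0,0],"dr":[0,0,0]}
    - {"gripper":0,"delta_pos":[0.8,0,0],"dr":[0,0,0]}
    - {"gripper":0,"delta_pos":[0,0,0],"dr":[0,0,0]}

```text
t: 8.2
ee_pos: [483.0, -102.7, 168.0]
orientation: [1.054, 1.303, -1.056]
ft_force: [0.1, 0.0, -0.4]
width: 15.8
```

Run:
```python
from h import *
o=ctrl.get_obs();print(o['t'],o['ee_pos'],o['ft_force'],o['moment'],o['width'])
```

```text
8.2 [ 482.95540446 -102.65591072  167.98400166] [ 0.14028308  0.01610691 -0.37428104] [0.01794751 0.11262435 0.02128041] 15.840177476029213
```

apply_moves:
  increments:
    - {"gripper":0,"delta_pos":[0.4,0,0],"dr":[0,0,0]}
    - {"gripper":0,"delta_pos":[0.4,0,0],"dr":[0,0,0]}
    - {"gripper":0,"delta_pos":[0.4,0,0],"dr":[0,0,0]}
    - {"gripper":0,"delta_pos":[0.2,0,0],"dr":[0,0,0]}
    - {"gripper":0,"delta_pos":[0,0,0],"dr":[0,0,0]}

```text
t: 8.62
ee_pos: [483.7, -102.8, 155.3]
orientation: [1.055, 1.301, -1.055]
ft_force: [0.3, -0.8, -0.8]
width: 15.6
```

apply_moves:
  increments:
    - {"gripper":0,"delta_pos":[0.1,0,0],"dr":[0,0,0]}
    - {"gripper":0,"delta_pos":[0.1,0,0],"dr":[0,0,0]}
    - {"gripper":0,"delta_pos":[0,0,0],"dr":[0,0,0]}
    - {"gripper":0,"delta_pos":[0,0,0],"dr":[0,0,0]}
    - {"gripper":0,"delta_pos":[0,0,0],"dr":[0,0,0]}

```text
t: 9.03
ee_pos: [484.0, -102.9, 153.8]
orientation: [1.055, 1.3, -1.055]
ft_force: [0.6, -0.4, 0.5]
width: 15.6
```

apply_moves:
  increments:
    - {"gripper":0,"delta_pos":[0.1,0,0],"dr":[0,0,0]}
    - {"gripper":0,"delta_pos":[0.1,0,0],"dr":[0,0,0]}
    - {"gripper":0,"delta_pos":[0,0,0],"dr":[0,0,0]}
    - {"gripper":0,"delta_pos":[0,0,0],"dr":[0,0,0]}
    - {"gripper":0,"delta_pos":[0,0,0],"dr":[0,0,0]}

```text
t: 9.45
ee_pos: [483.9, -102.9, 151.6]
orientation: [1.055, 1.3, -1.055]
ft_force: [-0.3, -0.9, -0.7]
width: 15.6
```

apply_moves:
  increments:
    - {"gripper":0,"delta_pos":[0.1,0,0],"dr":[0,0,0]}
    - {"gripper":0,"delta_pos":[0.1,0,0],"dr":[0,0,0]}
    - {"gripper":0,"delta_pos":[0,0,0],"dr":[0,0,0]}
    - {"gripper":0,"delta_pos":[0,0,0],"dr":[0,0,0]}
    - {"gripper":0,"delta_pos":[0,0,0],"dr":[0,0,0]}

```text
t: 9.87
ee_pos: [484.2, -102.9, 151.1]
orientation: [1.055, 1.3, -1.054]
ft_force: [-4.5, 0.9, 15.7]
width: 15.5
```

Run:
```python
from h import *
o=ctrl.get_obs();print(o['t'],o['ee_pos'],o['ft_force'],o['moment'],o['width'])
```

```text
9.8667 [ 484.17378228 -102.91559941  151.11067375] [-4.5212987   0.88248693 15.67228592] [0.09928096 0.94124391 0.03165107] 15.523931931999767
```

Contact reads 15.7 N at TCP z 151; I expected contact near 150. I hold for over a second.

apply_moves:
  increments:
    - {"gripper":0,"delta_pos":[0,0,0],"dr":[0,0,0]}
    - {"gripper":0,"delta_pos":[0,0,0],"dr":[0,0,0]}
    - {"gripper":0,"delta_pos":[0,0,0],"dr":[0,0,0]}
    - {"gripper":0,"delta_pos":[0,0,0],"dr":[0,0,0]}
    - {"gripper":0,"delta_pos":[0,0,0],"dr":[0,0,0]}

```text
t: 10.28
ee_pos: [484.2, -102.9, 151.1]
orientation: [1.055, 1.3, -1.054]
ft_force: [-4.3, 0.3, 15.2]
width: 15.5
```

apply_moves:
  increments:
    - {"gripper":0,"delta_pos":[0,0,0],"dr":[0,0,0]}
    - {"gripper":0,"delta_pos":[0,0,0],"dr":[0,0,0]}
    - {"gripper":0,"delta_pos":[0,0,0],"dr":[0,0,0]}
    - {"gripper":0,"delta_pos":[0,0,0],"dr":[0,0,0]}
    - {"gripper":0,"delta_pos":[0,0,0],"dr":[0,0,0]}

```text
t: 10.7
ee_pos: [484.2, -102.9, 151.1]
orientation: [1.055, 1.3, -1.054]
ft_force: [-5.3, 0.7, 16.4]
width: 15.6
```

Run:
```python
from h import *
o=ctrl.get_obs();print(o['t'],o['ee_pos'],o['ft_force'],o['width'])
s=cam('scene');w=cam('wrist')
a=cv2.resize(s['img'][155:215,150:210],(400,400),interpolation=cv2.INTER_CUBIC)
b=cv2.resize(w['img'][155:255,207:307],(400,400),interpolation=cv2.INTER_CUBIC); save('c8',np.hstack([a,b]))
```

```text
10.7 [ 484.17276275 -102.91060173  151.1150385 ] [-5.31515943  0.65715749 16.35366092] 15.605807808401142
```

View pics/c8.png

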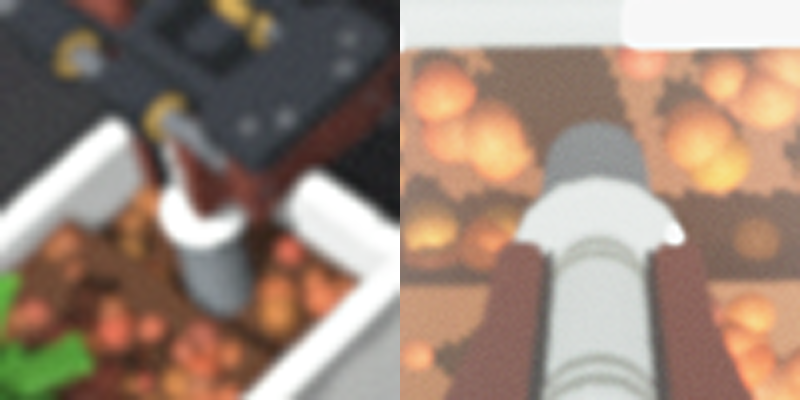

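The collar sits on the mouth in both views: scene (203,215), and wrist (600,215) with the tube directly under it. A 5 N side push suggests I am 1–2 mm too far in +x. I ease that while still pressing and hold a bit longer, then draw out.

apply_moves:
  increments:
    - {"gripper":0,"delta_pos":[0.02,-0.1,0],"dr":[0,0,0]}
    - {"gripper":0,"delta_pos":[0,-0.05,0],"dr":[0,0,0]}
    - {"gripper":0,"delta_pos":[0,0,0],"dr":[0,0,0]}
    - {"gripper":0,"delta_pos":[0,0,0],"dr":[0,0,0]}
    - {"gripper":0,"delta_pos":[0,0,0],"dr":[0,0,0]}

```text
t: 11.22
ee_pos: [484.0, -103.0, 151.1]
orientation: [1.056, 1.298, -1.053]
ft_force: [-1.0, 3.8, 13.1]
width: 15.5
```

apply_moves:
  increments:
    - {"gripper":0,"delta_pos":[0,0,0],"dr":[0,0,0]}
    - {"gripper":0,"delta_pos":[0,0,0],"dr":[0,0,0]}
    - {"gripper":0,"delta_pos":[0,0,0],"dr":[0,0,0]}
    - {"gripper":0,"delta_pos":[0,0,0],"dr":[0,0,0]}
    - {"gripper":0,"delta_pos":[0,0,0],"dr":[0,0,0]}

```text
t: 11.63
ee_pos: [484.0, -103.0, 151.1]
orientation: [1.056, 1.298, -1.053]
ft_force: [-0.8, 3.0, 13.7]
width: 15.7
```

apply_moves:
  increments:
    - {"gripper":0,"delta_pos":[0,0,0],"dr":[0,0,0]}
    - {"gripper":0,"delta_pos":[0,0,0],"dr":[0,0,0]}
    - {"gripper":0,"delta_pos":[0,0,0],"dr":[0,0,0]}
    - {"gripper":0,"delta_pos":[0,0,0],"dr":[0,0,0]}
    - {"gripper":0,"delta_pos":[0,0,0],"dr":[0,0,0]}

```text
t: 12.05
ee_pos: [484.0, -103.0, 151.1]
orientation: [1.056, 1.298, -1.053]
ft_force: [-0.1, 3.3, 12.7]
width: 15.6
```

The side force has gone and the collar is pressing with about 13 N. I draw it straight out.

apply_moves:
  increments:
    - {"gripper":0,"delta_pos":[-0.8,0,0],"dr":[0,0,0]}
    - {"gripper":0,"delta_pos":[-1.5,0,0],"dr":[0,0,0]}
    - {"gripper":0,"delta_pos":[-1.5,0,0],"dr":[0,0,0]}
    - {"gripper":0,"delta_pos":[-1.5,0,0],"dr":[0,0,0]}
    - {"gripper":0,"delta_pos":[-1.5,0,0],"dr":[0,0,0]}

```text
t: 12.47
ee_pos: [482.2, -103.2, 218.3]
orientation: [1.054, 1.301, -1.055]
ft_force: [0.0, 0.4, -1.3]
width: 15.7
```

apply_moves:
  increments:
    - {"gripper":0,"delta_pos":[-1.5,0,0],"dr":[0,0,0]}
    - {"gripper":0,"delta_pos":[-1.5,0,0],"dr":[0,0,0]}
    - {"gripper":0,"delta_pos":[-1.5,0,0],"dr":[0,0,0]}
    - {"gripper":0,"delta_pos":[-2,0,0],"dr":[0,0,0]}
    - {"gripper":0,"delta_pos":[-2,0,0],"dr":[0,0,0]}

```text
t: 12.88
ee_pos: [481.9, -103.1, 303.3]
orientation: [1.054, 1.301, -1.055]
ft_force: [0.5, -0.1, -0.9]
width: 15.2
```

apply_moves:
  increments:
    - {"gripper":0,"delta_pos":[-2,0,0],"dr":[0.1,0,0]}
    - {"gripper":0,"delta_pos":[-2,0,0],"dr":[0.1,0,0]}
    - {"gripper":0,"delta_pos":[0,1,0],"dr":[0.1,0,0]}
    - {"gripper":0,"delta_pos":[0,1,0],"dr":[0.1,0,0]}
    - {"gripper":0,"delta_pos":[0,1,0],"dr":[0,0,0]}

```text
t: 13.3
ee_pos: [512.6, -105.9, 343.2]
orientation: [1.352, 1.11, -1.351]
ft_force: [0.5, 0.2, -1.1]
width: 15.6
```

Run:
```python
from h import *
o=ctrl.get_obs();print(o['t'],o['ee_pos'],o['qpos'].round(2),o['width'],o['ft_force']);print(R.from_rotvec(o['orientation']).as_matrix().round(3))
```

```text
13.3 [ 512.55284495 -105.92315354  343.17825799] [-0.23  0.15  1.73 -0.    1.25 -0.03] 15.604461917968443 [ 0.50137561  0.18745734 -1.12849648]
[[ 0.001  0.981 -0.194]
 [-0.    -0.194 -0.981]
 [-1.     0.001  0.   ]]
```

apply_moves:
  increments:
    - {"gripper":0,"delta_pos":[0,2,0],"dr":[0,0,0.06]}
    - {"gripper":0,"delta_pos":[0,2,0],"dr":[0,0,0.1]}
    - {"gripper":0,"delta_pos":[0,2,0],"dr":[0,0,0.1]}
    - {"gripper":0,"delta_pos":[0,2,0],"dr":[0,0,0.1]}
    - {"gripper":0,"delta_pos":[0,1,0],"dr":[0,0,0.1]}

```text
t: 13.72
ee_pos: [601.1, -123.4, 356.4]
orientation: [1.491, 0.735, -1.004]
ft_force: [-1.3, -0.9, -1.7]
width: 15.4
```

apply_moves:
  increments:
    - {"gripper":0,"delta_pos":[0,0,0],"dr":[0,0,0.1]}
    - {"gripper":0,"delta_pos":[0,0,0],"dr":[0,0,0.1]}
    - {"gripper":0,"delta_pos":[0,0,0],"dr":[0,0,0.1]}
    - {"gripper":0,"delta_pos":[0,0,0],"dr":[0,0,0.1]}
    - {"gripper":0,"delta_pos":[0,0,0],"dr":[0,0,0.1]}

```text
t: 14.13
ee_pos: [595.3, -120.1, 351.3]
orientation: [1.564, 0.422, -0.686]
ft_force: [-0.9, 0.6, -2.4]
width: 15.6
```

Run:
```python
from h import *
o=ctrl.get_obs();print(o['t'],o['ee_pos'],o['qpos'].round(2),o['width'],o['ft_force']);print(R.from_rotvec(o['orientation']).as_matrix().round(3))
```

```text
14.1333 [ 595.32162264 -120.06871242  351.28749183] [-0.25  0.02  2.12  0.42  0.14 -0.45] 15.649549960083137 [-0.91393945  0.55375038 -2.37276046]
[[ 0.751  0.636 -0.176]
 [-0.13  -0.119 -0.984]
 [-0.647  0.762 -0.006]]
```

The pitch joint is near its limit (0.14 rad, limit 0.11), so the arm needs a different place for a level rod. I fit the planar geometry to find one.

Run:
```python
import numpy as np
D=[(.4235,1.6305,1.089,624.5,230.),(.362,1.726,1.055,582.6,230.4),(.34,1.62,1.18,608.3,284.8),(.14,1.86,1.14,488.8,296.9),(.15,1.73,1.25,523.4,343.2),(.02,2.12,.14,607.3,351.3)]
A=[];b=[]
for a,c,e,r,z in D:
    s=a+c;t=s+e
    A+=[[np.sin(a),np.sin(s),np.sin(t),0],[np.cos(a),np.cos(s),np.cos(t),1]];b+=[r,z]
x,res,*_=np.linalg.lstsq(np.array(A),np.array(b),rcond=None);print(x,(np.array(A)@x-b).round(1))
L1,L2,L3,h=x
for q5 in(.2,.3,.4):
  for a in(-.6,-.4,-.2,0,.2,.4,.6):
    s=1.57-q5; print(q5,a,round(s-a,2),'r,z',np.round([L1*np.sin(a)+L2*np.sin(s)+L3,h+L1*np.cos(a)+L2*np.cos(s)]))
```

```text
[547.91189042 453.74781256 285.85763156 228.37719887] [ 2.1  1.2  5.4  0.2 -5.3  2.1  0.7 -0.7 -6.   3.   2.8 -5.8]
0.2 -0.6 1.97 r,z [421. 771.]
0.2 -0.4 1.77 r,z [517. 824.]
0.2 -0.2 1.57 r,z [622. 856.]
0.2 0 1.37 r,z [730. 867.]
0.2 0.2 1.17 r,z [839. 856.]
0.2 0.4 0.97 r,z [944. 824.]
0.2 0.6 0.77 r,z [1040.  771.]
0.3 -0.6 1.87 r,z [410. 815.]
0.3 -0.4 1.67 r,z [506. 867.]
0.3 -0.2 1.47 r,z [610. 900.]
0.3 0 1.27 r,z [719. 911.]
0.3 0.2 1.07 r,z [828. 900.]
0.3 0.4 0.87 r,z [933. 867.]
0.3 0.6 0.67 r,z [1029.  815.]
0.4 -0.6 1.77 r,z [394. 858.]
0.4 -0.4 1.57 r,z [490. 910.]
0.4 -0.2 1.37 r,z [595. 942.]
0.4 0 1.17 r,z [704. 953.]
0.4 0.2 0.97 r,z [812. 942.]
0.4 0.4 0.77 r,z [917. 910.]
0.4 0.6 0.57 r,z [1013.  858.]
```

A level rod in the arm's plane would need z of about 830 mm. Swinging the tool sideways with joint 4, so the rod points along the planter, needs no such height. I undo the tilt first.

apply_moves:
  increments:
    - {"gripper":0,"delta_pos":[0,0,0],"dr":[0,0,-0.05]}
    - {"gripper":0,"delta_pos":[0,0,0],"dr":[0,0,-0.1]}
    - {"gripper":0,"delta_pos":[0,0,0],"dr":[0,0,-0.1]}
    - {"gripper":0,"delta_pos":[0,0,0],"dr":[0,0,-0.1]}
    - {"gripper":0,"delta_pos":[0,0,0],"dr":[0,0,-0.1]}

```text
t: 14.55
ee_pos: [598.1, -120.4, 355.2]
orientation: [1.48, 0.792, -1.029]
ft_force: [0.1, 0.6, -1.4]
width: 15.8
```

apply_moves:
  increments:
    - {"gripper":0,"delta_pos":[0,0,0],"dr":[0,0,-0.1]}
    - {"gripper":0,"delta_pos":[0,0,0],"dr":[0,0,-0.1]}
    - {"gripper":0,"delta_pos":[0,0,0],"dr":[0,0,-0.1]}
    - {"gripper":0,"delta_pos":[0,0,0],"dr":[0,0,-0.1]}
    - {"gripper":0,"delta_pos":[0,0,0],"dr":[0,0,0]}

```text
t: 14.97
ee_pos: [600.6, -120.7, 353.9]
orientation: [1.351, 1.117, -1.321]
ft_force: [0.0, 1.2, -0.5]
width: 15.6
```

apply_moves:
  increments:
    - {"gripper":0,"delta_pos":[-1,-1,0],"dr":[0,0,0]}
    - {"gripper":0,"delta_pos":[-1,-2,0],"dr":[0,-0.1,0]}
    - {"gripper":0,"delta_pos":[0,-2,0],"dr":[0,-0.1,0]}
    - {"gripper":0,"delta_pos":[0,-1,0],"dr":[0,-0.1,0]}
    - {"gripper":0,"delta_pos":[0,0,0],"dr":[0,0,0]}

```text
t: 15.38
ee_pos: [536.2, -107.7, 373.6]
orientation: [1.106, 0.906, -1.465]
ft_force: [0.1, 1.2, -1.2]
width: 15.6
```

Run:
```python
from h import *
o=ctrl.get_obs();print(o['t'],o['ee_pos'],o['qpos'].round(2),o['width'],o['ft_force']);print(R.from_rotvec(o['orientation']).as_matrix().round(3))
```

```text
15.3833 [ 536.17513943 -107.7489759   373.62068054] [-0.06  0.18  1.66 -0.3   1.33  0.19] 15.553363818783474 [ 0.08660528  1.20812684 -1.24655095]
[[-0.032  0.985 -0.171]
 [-0.287 -0.173 -0.942]
 [-0.957  0.019  0.288]]
```

Going that way turns joint 4 negative, and its limit is −1.31. I swing the other way, so the rod points to +y.

apply_moves:
  increments:
    - {"gripper":0,"delta_pos":[0,0,0],"dr":[0,0.05,0]}
    - {"gripper":0,"delta_pos":[0,0,0],"dr":[0,0.1,0]}
    - {"gripper":0,"delta_pos":[0,0,0],"dr":[0,0.1,0]}
    - {"gripper":0,"delta_pos":[0,0,0],"dr":[0,0.1,0]}
    - {"gripper":0,"delta_pos":[0,0,0],"dr":[0,0.1,0]}

```text
t: 15.8
ee_pos: [539.3, -109.7, 375.2]
orientation: [1.479, 1.212, -1.225]
ft_force: [-0.8, -0.4, -1.0]
width: 15.5
```

apply_moves:
  increments:
    - {"gripper":0,"delta_pos":[0,0,0],"dr":[0,0.1,0]}
    - {"gripper":0,"delta_pos":[0,0,0],"dr":[0,0.1,0]}
    - {"gripper":0,"delta_pos":[0,0,0],"dr":[0,0.1,0]}
    - {"gripper":0,"delta_pos":[0,0,0],"dr":[0,0.1,0]}
    - {"gripper":0,"delta_pos":[0,0,0],"dr":[0,0.1,0]}

```text
t: 16.22
ee_pos: [539.3, -110.6, 375.2]
orientation: [1.852, 1.526, -0.876]
ft_force: [0.5, 0.5, -0.8]
width: 15.7
```

Run:
```python
from h import *
o=ctrl.get_obs();print(o['t'],o['ee_pos'],o['qpos'].round(2),o['width'],o['ft_force']);print(R.from_rotvec(o['orientation']).as_matrix().round(3))
```

```text
16.2167 [ 539.28684387 -110.63196329  375.23029724] [-0.55  0.27  1.65  0.62  1.49 -0.52] 15.68275337881898 [ 0.47482777  0.48098059 -0.81501178]
[[ 0.13   0.984 -0.125]
 [ 0.604 -0.179 -0.777]
 [-0.786  0.026 -0.617]]
```

apply_moves:
  increments:
    - {"gripper":0,"delta_pos":[0,0,0],"dr":[0,0.1,0]}
    - {"gripper":0,"delta_pos":[0,0,0],"dr":[0,0.1,0]}
    - {"gripper":0,"delta_pos":[0,0,0],"dr":[0,0.1,0]}
    - {"gripper":0,"delta_pos":[0,0,0],"dr":[0,0.1,0]}
    - {"gripper":0,"delta_pos":[0,0,0],"dr":[0,0.1,0]}

```text
t: 16.63
ee_pos: [539.3, -111.0, 374.7]
orientation: [2.181, 1.806, -0.426]
ft_force: [-0.6, 0.7, -1.1]
width: 15.8
```

apply_moves:
  increments:
    - {"gripper":0,"delta_pos":[0,0,0],"dr":[0,0.1,0]}
    - {"gripper":0,"delta_pos":[0,0,0],"dr":[0,0.1,0]}
    - {"gripper":0,"delta_pos":[0,0,0],"dr":[0,0.1,0]}
    - {"gripper":0,"delta_pos":[0,0,0],"dr":[0,0.1,0]}
    - {"gripper":0,"delta_pos":[0,0,0],"dr":[0,0,0]}

```text
t: 17.05
ee_pos: [538.7, -110.3, 371.2]
orientation: [2.404, 1.999, 0.01]
ft_force: [-0.3, 0.6, -1.2]
width: 15.5
```

Run:
```python
from h import *
o=ctrl.get_obs();print(o['t'],o['ee_pos'],o['qpos'].round(2),o['width'],o['ft_force']);print(R.from_rotvec(o['orientation']).as_matrix().round(3))
```

```text
17.05 [ 538.66471228 -110.26176046  371.18077914] [-0.72  0.64  1.7   1.18  1.94 -0.86] 15.464508330211043 [-0.28692306  0.61784428 -1.18559358]
[[ 0.182  0.983  0.015]
 [ 0.983 -0.182 -0.007]
 [-0.005  0.016 -1.   ]]
```

The tool is level. I shift it back over the planter and let it settle.

apply_moves:
  increments:
    - {"gripper":0,"delta_pos":[-1,-0.4,0],"dr":[0,0,0]}
    - {"gripper":0,"delta_pos":[-2,-0.8,0],"dr":[0,0,0]}
    - {"gripper":0,"delta_pos":[-2,-0.8,0],"dr":[0,0,0]}
    - {"gripper":0,"delta_pos":[-2,-0.8,0],"dr":[0,0,0]}
    - {"gripper":0,"delta_pos":[-1,-0.4,0],"dr":[0,0,0]}

```text
t: 17.47
ee_pos: [492.6, -185.1, 375.3]
orientation: [2.392, 1.994, 0.004]
ft_force: [0.0, -1.0, -1.2]
width: 15.2
```

apply_moves:
  increments:
    - {"gripper":0,"delta_pos":[0,0,0],"dr":[0,0,0]}
    - {"gripper":0,"delta_pos":[0,0,0],"dr":[0,0,0]}
    - {"gripper":0,"delta_pos":[0,0,0],"dr":[0,0,0]}
    - {"gripper":0,"delta_pos":[0,0,0],"dr":[0,0,0]}
    - {"gripper":0,"delta_pos":[0,0,0],"dr":[0,0,0]}

```text
t: 17.88
ee_pos: [493.7, -181.9, 373.9]
orientation: [2.393, 2.003, 0.006]
ft_force: [-0.2, 0.4, -0.5]
width: 15.5
```

apply_moves:
  increments:
    - {"gripper":0,"delta_pos":[0,0,0],"dr":[0,0,0]}
    - {"gripper":0,"delta_pos":[0,0,0],"dr":[0,0,0]}
    - {"gripper":0,"delta_pos":[0,0,0],"dr":[0,0,0]}
    - {"gripper":0,"delta_pos":[0,0,0],"dr":[0,0,0]}
    - {"gripper":0,"delta_pos":[0,0,0],"dr":[0,0,0]}

```text
t: 18.3
ee_pos: [493.5, -182.7, 373.8]
orientation: [2.395, 2.002, 0.006]
ft_force: [0.7, -0.7, -0.4]
width: 15.4
```

Run:
```python
from h import *
s=cam('scene')
o=ctrl.get_obs();print(o['t'],o['ee_pos'],o['qpos'].round(2),o['qvel'].round(3),o['width']);Rm=R.from_rotvec(o['orientation']).as_matrix();print(Rm.round(3))
p=o['ee_pos'];print([proj(s,p+Rm[:,0]*k).round(0) for k in(-37,23,128)])
t=cam('top');print([proj(t,p+Rm[:,0]*k).round(0) for k in(-37,23,128)])
f=lambda x:cv2.resize(x,(400,300)); save('c9',np.hstack([f(s['img']),f(t['img'])]))
```

```text
18.35 [ 493.47455983 -182.72985707  373.76815901] [-0.85  0.65  1.65  1.08  2.04 -0.88] [-0.001 -0.     0.002  0.001  0.001 -0.001] 15.547301280584861
[[ 0.177  0.984  0.016]
 [ 0.984 -0.177 -0.013]
 [-0.01   0.018 -1.   ]]
[array([106., 142.]), array([137., 131.]), array([188., 112.])]
[array([435., 242.]), array([392., 235.]), array([318., 223.])]
```

View pics/c9.png

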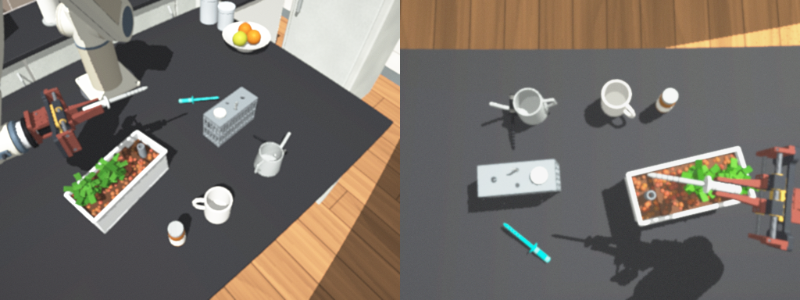

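The dipstick is level over the planter. Its tip is at scene raw (188,111), predicted (188,112), and top (317,224), predicted (318,223). The thermometer, can, mug and jar are where they were. I hand in.

```bash
python3 -c "
from workcell import ctrl
print(ctrl.close_job())"
```

```text
the job is handed in; nothing more can be done
None
```

I took the white dipstick out of the basket by its handle and put it down the filler tube until its collar rested on the mouth. It stayed there for about 2 s, pressed on with 13–16 N. I then drew it right out, and the job is handed in with the rod held level over the planter.

**Last checks (t ≈ 18.4 s):**
- **Hold:** the gripper is 15.5 mm open on the 16 mm handle and the joints are at rest.
- **Level and height:** the tool axis is within 1° of level, and the dipstick is at about z = 370 mm. The tip is within about 1 pixel of where it should be in both the scene and top views.
- **Bystanders:** the thermometer, can, mug and jar look unmoved in both views; I did not measure them.

**What went wrong or disagreed:**
- The scene camera read positions 3–5 mm higher in x than the top camera, so I relied on the top view, which matched the arm.
- A 5 N sideways push showed while the collar was seated. I eased the x push away, though about 3 N remained in y.
- My first attempt to level the rod, tilting it outward, ran into a wrist joint's limit. I undid it and swung the tool sideways instead.
- The turquoise look-alike toppled near the start, before the gripper went down to the basket. I believe it fell by itself, and I left it alone.
- The black look-alike is hard to make out in the last pictures, so I can't say whether it moved.

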